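# Lay out the smear-reading bench

### The arm

A 6-joint arm with a two-finger parallel gripper is mounted at the origin on the work surface. World frame = base frame: x ahead of the robot, y to its left, z up, the work surface at z = 0. Lengths are in mm, angles in degrees, forces in N, time in s.
With the tool pointing down it reaches from about 300 to 850 mm from the base axis. Payload 4.2 kg.
Tool frame: the origin (TCP) lies between the finger pads; the fingertips stand 14 mm ahead of it and the grasp point (between the pads) lies 5 mm behind it; z points along the fingers, y is the line along which they close (so a half turn about z gives the same grasp; the last joint's range is limited). The gripper opens to 91 mm and grips with 3 to 60 N. Pads are 32 mm wide; open, the fingers measure 118 mm over their backs; the gripper's body (76 mm by 178 mm) begins 60 mm behind the grasp point.
Start: joints at [-66.349, 18.312, 89.639, -0, 72.044, -1.146], TCP at [241.168, -521.996, 227.976] pointing down, gripper open.
Joint ranges: [-177.97, 177.97], [-48.28, 115.42], [12.27, 149.76], [-77.06, 257.06], [2.81, 150.46], [-146.56, 146.56]. Speed limits (degrees/s): [147.25, 147.25, 180, 180, 180, 180].

### API

Orientations are given as [roll, pitch, yaw] about the fixed x, y, z axes, in that order (R = Rz(yaw) Ry(pitch) Rx(roll)).
In Python, from workcell import * gives the robot as it stands. The module is installed in compiled form; this text tells all that it offers.
- The arm moves only by the tool send_rows, never from a script. Its argument "deltas" is a list of rows, each a list of 2 entries, a list of its own where there are three numbers: the shift along the tool's x, y, z normalised to -1 to 1, where 1 is 0.5 m, then the turn, a rotation vector about the tool's x, y, z normalised to -1 to 1, where 1 is 0.5 rad. A call has 1 to 10 rows; each row shifts and turns the commanded pose from where the row before left it, along the tool's axes as they then stand; what a row does not reach is not made up. A row lasts 1/10 s, in which the tool goes at most 50 mm and 8.59 degrees, less where a joint would pass 70% of its speed; a pose out of reach is approached as far as the arm can. A call with a number of a shift or a turn outside -1 to 1 is refused whole. A call with a gripper value outside its range is refused whole. "grip" is the closure, from 0 (fully open) to 1 (shut), set as the call begins (left out, the last holds). The fingers move at their own pace and stop on an object; "grip_force" is the grip in N (left out, the last holds). Time passes only in rows, so rows that do not move let the fingers close. It gives the time, the measured TCP pose, the force, the opening and the grip force at its end, in the units of the state.
- state(): the state, without advancing time (a new reading comes with each control period).
- grab_frame(name): name is "scene" or "side" or "wrist"; returns the picture (420x560x3 uint8, red, green, blue); there is no depth.
- calibration(name): a dict with "mtx" (3x3 intrinsics, pixels), "D" ([k1, k2, p1, p2, k3] as OpenCV has them; the pictures are not rectified), "R" (3x3) and "t" (3): a world point X has camera coordinates R X + t. Camera axes: x right, y down, z forward; pixel columns grow to the right and rows downward; lengths in mm; the calibration is good to about 2 mm. A picture is of the moment at which its call begins: read the wrist's pose just before it. calibration takes no time and is no camera call; for the wrist camera it gives the pose at the moment of the call.
- job_done(): hands the job in; it is judged then, once.
Trained networks look in the newest picture that a camera, given by its name, has taken for a name from the list of things; names that differ only in an ending like _2 or _b are one class to them, and where a whole thing is asked for, a point or a joint stands for the part that bears it (a point fixed in the world has none). Each returns a list of dicts, best first, with "p" (0 to 1); they miss things now and then, are a little off and sometimes report something else, mostly with a low value. They report only what shows in the picture. A call takes as long as a camera call. They do not tell look-alikes from the thing itself.
- trace(camera, label): "pixels" (420x560 bool, what is visible of it) and "bbox" ([left, top, width, height] in pixels, round what is visible of it).
The state is a dict: "time_s": time; "qpos": joint angles; "qvel": joint speeds; "effort": joint torques, N m; "ee_pos": TCP position; "ee_rot": TCP orientation; "force": force on the tool from outside, world axes, zero at the start; "torque": the same for the moment, N m; "gripper_width": finger opening in mm; "gripper_force": force on a finger pad.
Only numpy, scipy, OpenCV 4.12 (cv2) and the standard library are available. Lean on these libraries where they do the work, as an engineer would, in place of code of your own. Each camera call takes 0.05 s, during which the arm holds its last target. There are 200 camera calls.

### The job

Set the bench out for reading smears: stand the stain jar midway between the slide warmer and the draining rack, in line with both; put the slide box behind the rack (the side away from you), centred on its back edge and parallel to it, and lay the coverslip box centred and square on top of the slide box; stand the oil bottle beside the warmer at the end away from the jar, centred on that end. Leave a gap of about 4 cm between slide box and rack and between bottle and warmer, keep the jar and the bottle upright throughout, and leave the beaker and the specimen pot where they are.

Things in the scene. Friction and masses are not known exactly. Their poses are not given: they have to be found in the camera images.
- warmer: slide warmer, fixed: a low cream mini hot plate with a dark steel top, 100 mm deep (x) by 120 mm long (y), 44 mm high. Origin: centre of its underside, on the bench. Its front (-x, with a black dial and display) faces the robot within 0.15 rad; y runs along its length.
- rack: slide draining rack, fixed: low steel tray with six glass slides standing on edge in it, 90 mm deep (x) by 110 mm long (y), 32 mm high. Origin: centre of its underside, on the bench. +x points to its back, away from the robot within 0.35 rad; y runs along its length. Stands in a row with the warmer, 0.27 to 0.33 m centre to centre along the warmer's y axis (within 10 mm), left or right of it.
- stain_jar: stain jar, loose: upright closed glass jar with two white slides inside and a white lid; body 44 mm, foot and lid 50 mm across, 92 mm high (lid from 72 mm up). Origin: centre of its underside; z up. About 0.2 kg.
- slide_box: slide box, loose: closed white plastic box with a dark seam and a paper label on its flat lid, 50 mm (x) by 84 mm (y, long side), 34 mm high. Origin: centre of its underside; z up. About 0.16 kg. Either way round is the same.
- coverslip_box: coverslip box, loose: small brown cardboard box with a paper label on its lid, 34 mm (x) by 60 mm (y, long side), 22 mm high, flat top and bottom. Origin: centre of its underside; z up. About 0.07 kg. Either way round is the same.
- oil_bottle: oil bottle, loose: small amber dropper bottle with a paper band and black cap, 32 mm across up to 44 mm height, then tapering to a 21 mm cap, 66 mm high in all. Origin: centre of its underside; z up. About 0.05 kg.
- beaker: bystander, loose: small empty glass beaker, 52 mm across, 65 mm high, beyond the row near the centre line. Origin: centre of its underside.
- specimen_pot: bystander, loose: clear pot with a yellow lid, 42 mm across, 56 mm high, in front of the row on the left. Origin: centre of its underside.
Not all that is in view belongs to the job. What is shaped like the stain_jar but purple or turquoise is not meant. There is more than one size of the coverslip_box; the job needs the middle-sized.

How it is judged (in metres and radians):
At the end, for the whole second after the job is handed in: All upright, released, at rest. Jar midway warmer-rack within 12 mm, in line within 20. Slide box 12-65 mm behind rack, centred within 16 mm, parallel within 0.25 rad; coverslip box flat on it, centred within 12 mm, square within 0.25. Bottle 14-69 mm off warmer's far end, centred within 16 (((horizontal distance between warmer and rack between 0.26 and 0.285 m and horizontal distance between stain_jar and warmer below 0.1555 m and horizontal distance between stain_jar and rack below 0.1555 m) or (horizontal distance between warmer and rack between 0.285 and 0.305 m and horizontal distance between stain_jar and warmer below 0.1655 m and horizontal distance between stain_jar and rack below 0.1655 m) or (horizontal distance between warmer and rack between 0.305 and 0.345 m and horizontal distance between stain_jar and warmer below 0.1855 m and horizontal distance between stain_jar and rack below 0.1855 m)) and x of stain_jar in the frame of warmer between -0.02 and 0.02 m and x of slide_box in the frame of rack between 0.082 and 0.135 m and y of slide_box in the frame of rack between -0.016 and 0.016 m and angle between the x axis of slide_box and the x axis of rack, either way round below 0.25 rad and horizontal distance between coverslip_box and slide_box below 0.012 m and angle between the x axis of coverslip_box and the x axis of slide_box, either way round below 0.25 rad and z of coverslip_box in the frame of slide_box between 0.03 and 0.038 m and ((y of rack in the frame of warmer above 0 m and y of oil_bottle in the frame of warmer between -0.145 and -0.09 m) or (y of rack in the frame of warmer below 0 m and y of oil_bottle in the frame of warmer between 0.09 and 0.145 m)) and x of oil_bottle in the frame of warmer between -0.016 and 0.016 m and height (world z) of stain_jar between -0.004 and 0.004 m and height (world z) of slide_box between -0.004 and 0.004 m and height (world z) of oil_bottle between -0.004 and 0.004 m and angle between each of stain_jar, slide_box, coverslip_box, oil_bottle's own z axis and vertical below 0.12 rad and linear speed of each of stain_jar, slide_box, coverslip_box, oil_bottle below 0.02 m/s and angular speed of each of stain_jar, slide_box, coverslip_box, oil_bottle below 0.2 rad/s); the robot touches nothing.
It fails at once if the stain jar or the oil bottle is tipped (angle between any of stain_jar, oil_bottle's own z axis and vertical above 0.6 rad).
It fails at once if a bystander (beaker, specimen pot) is displaced by more than 30 mm (distance of any of beaker, specimen_pot from where it was at the start of the episode above 0.03 m).
It fails at once if the beaker or specimen pot is tipped over (angle between any of beaker, specimen_pot's own z axis and vertical above 0.6 rad).
It also fails if it takes over 106 s, if anything falls off the work surface, if the arm or the gripper's body presses on something with over 40 N, if the wrist force passes 120 N, or if a joint passes its speed limit or range.

## Working session

There is one attempt and no reset: what is moved stays moved. The work goes in short steps, Python scripts to look and compute and a tool call to move; the robot and the scene stay as the last step left them, time stands still between calls to the robot, and variables do not carry over. Pictures are saved under pics/ and viewed, at most 14 in all, crops included, and the job is handed in when it is done.

Besides the shell and the picture viewer there is one more tool, called after "Emit:" as name(argument=value, ...) on one line, values as JSON. send_rows: Moves the arm, as the interface text tells. Scaled input: -1 to 1 covers 0.5 m each way for a shift and 0.5 rad each way for a turn. Its arguments: {"type":"object","properties":{"deltas":{"type":"array","items":{"type":"array"}},"grip":{"type":"number"},"grip_force":{"type":"number"}},"required":["deltas"]}

```bash
mkdir -p pics; cat > h.py <<'E'
from workcell import *
import numpy as np, cv2
def save(name,img): cv2.imwrite('pics/'+name,img[...,::-1])
def cal(c):
    k=calibration(c); return [np.array(k[x],float) for x in('mtx','D','R','t')]
def ray(c,uv,z,k=None):
    M,D,R,t=k or cal(c); t=t.reshape(3)
    p=cv2.undistortPoints(np.array(uv,float).reshape(-1,1,2),M,D).reshape(-1,2)
    d=np.c_[p,np.ones(len(p))]@R; o=-R.T@t
    return o+d*((np.reshape(z,(-1,1))-o[2])/d[:,2:])
def proj(c,X,k=None):
    M,D,R,t=k or cal(c)
    return cv2.projectPoints(np.array(X,float).reshape(-1,1,3),cv2.Rodrigues(R)[0],t,M,D)[0].reshape(-1,2)
E
python3 - <<'E'
from h import *
a=grab_frame('scene');b=grab_frame('side')
save('s.png',a);save('d.png',b)
for c in('scene','side'):
    k=cal(c);print(c,'cam at',(-k[2].T@k[3].reshape(3)).round())
    for l in['warmer','rack','stain_jar','slide_box','coverslip_box','oil_bottle','beaker','specimen_pot']:
        print(l,[(round(r['p'],2),list(map(int,r['bbox'])),int(r['pixels'].sum())) for r in trace(c,l)])
print(state())
E
```

```text
scene cam at [1100.  562.  899.]
warmer [(0.91, [302, 219, 53, 47], 1532)]
rack [(0.67, [222, 185, 54, 30], 907)]
stain_jar [(0.91, [154, 148, 24, 31], 460), (0.86, [168, 119, 16, 33], 337), (0.64, [182, 135, 17, 29], 413), (0.38, [300, 218, 55, 49], 1594)]
slide_box [(0.67, [213, 126, 25, 23], 417)]
coverslip_box [(0.78, [411, 308, 31, 39], 763), (0.68, [365, 296, 31, 23], 420), (0.48, [337, 313, 21, 18], 214)]
oil_bottle [(0.55, [400, 251, 15, 20], 220)]
beaker [(0.55, [215, 228, 21, 27], 455)]
specimen_pot [(0.81, [382, 213, 16, 25], 279)]
side cam at [ 331. 1045.  838.]
warmer [(0.69, [259, 238, 52, 45], 1626), (0.66, [297, 308, 18, 30], 368)]
rack [(0.76, [278, 187, 27, 28], 746)]
stain_jar [(0.91, [298, 132, 15, 28], 398), (0.74, [270, 133, 15, 27], 376), (0.61, [307, 123, 12, 24], 286)]
slide_box [(0.84, [336, 148, 20, 20], 298)]
coverslip_box [(0.93, [228, 310, 15, 32], 454), (0.82, [209, 349, 43, 43], 1067), (0.63, [200, 301, 6, 18], 204)]
oil_bottle [(0.57, [300, 312, 14, 26], 320), (0.23, [227, 309, 17, 33], 459)]
beaker [(0.63, [222, 186, 16, 29], 405)]
specimen_pot [(0.85, [334, 283, 17, 23], 353)]
{'time_s': 0.9, 'qpos': array([-6.63472479e+01,  1.83089981e+01,  8.96398429e+01, -8.48003632e-04,
        7.20421440e+01, -1.14534831e+00]), 'qvel': array([ 0.02604107,  0.01127787,  0.05447845, -0.05873164,  0.03691937,
        0.082179  ]), 'effort': array([-8.80215725e-05, -4.12344110e+01, -2.32234901e+01,  7.30315712e-02,
        3.75790964e-02,  2.61451852e-06]), 'ee_pos': array([ 241.17506966, -521.99219442,  227.99932165]), 'ee_rot': array([1.79991003e+02, 9.86768948e-04, 2.47983618e+01]), 'force': array([-0.83537227, -0.36255275,  0.80446251]), 'torque': array([ 0.01510992, -0.01548108, -0.01657539]), 'gripper_force': 0.0, 'gripper_width': 91.12847871675874}
```

View pics/s.png

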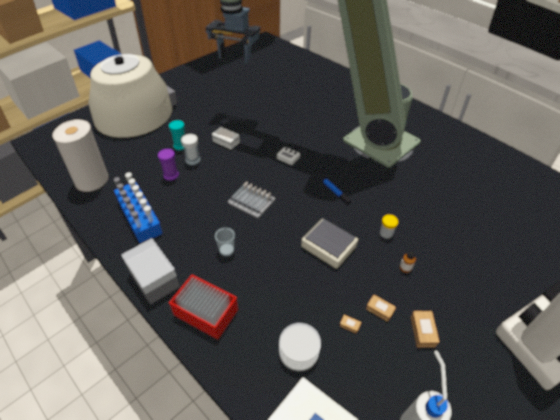

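View pics/d.png

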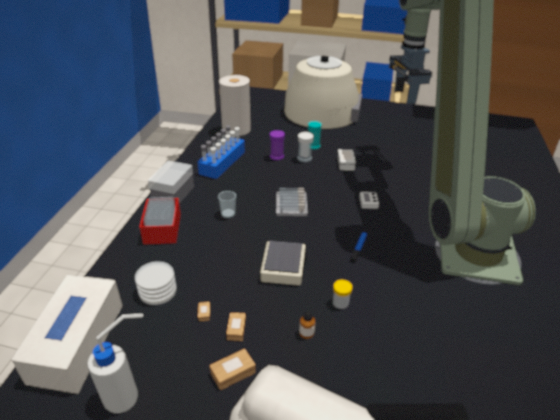

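Two views show three jars: the white-lidded one at scene (191,150) / side (305,146) fits. The turquoise one at (177,135) and the purple one at (168,164) are decoys. The three brown boxes are small (351,323), middle (381,307) and large (425,328); I want the middle one, which is at side (236,326). I'll fit shapes to the masks in both views and save a confirming crop.

```bash
cat > fit.py <<'E'
from h import *
from scipy.optimize import minimize
def box(a,b,h): return np.array([[x*a/2,y*b/2,z] for x in(-1,1) for y in(-1,1) for z in(0,h)])
def cyl(*rz): return np.array([[r*np.cos(t),r*np.sin(t),z] for r,z in rz for t in np.linspace(0,2*np.pi,24,endpoint=False)])
S={'warmer':box(100,120,44),'rack':box(90,110,32),'slide_box':box(50,84,34),'coverslip_box':box(34,60,22),
'stain_jar':cyl((25,0),(25,92)),'oil_bottle':cyl((16,0),(16,44),(10.5,66)),'beaker':cyl((26,0),(26,65)),'specimen_pot':cyl((21,0),(21,56))}
def place(P,q):
    c,s=np.cos(q[2]),np.sin(q[2]); return P@np.array([[c,s,0],[-s,c,0],[0,0,1]])+[q[0],q[1],q[3] if len(q)>3 else 0]
def fit(l,ms,q0,z=0,yaw=True):
    """ms: list of (cal, mask); silhouette IoU fit of x,y,yaw at height z"""
    up=4
    M=[(k,cv2.resize(m.astype(np.float32),None,fx=up,fy=up)>.5) for k,m in ms]
    def cost(v):
        q=[v[0],v[1],v[2]/30 if yaw else 0,z]; c=0
        for k,m in M:
            h=cv2.convexHull(((proj(0,place(S[l],q),k)+.5)*up).astype(np.float32)).astype(np.int32)
            im=np.zeros(m.shape,np.uint8); cv2.fillConvexPoly(im,h,1); im=im>0
            c+=1-(im&m).sum()/max(1,(im|m).sum())
        return c/len(M)
    best=None
    for y in ([q0[2]] if not yaw else q0[2]+np.array([-.5,0,.5]) if abs(q0[2])<9 else np.arange(0,3.1,.4)):
        v0=np.array([q0[0],q0[1],y*30 if yaw else 0]); n=3 if yaw else 2
        f=lambda w: cost(np.r_[w,v0[n:]])
        r=minimize(f,v0[:n],method='Nelder-Mead',options=dict(initial_simplex=np.vstack([v0[:n]]+[v0[:n]+8*np.eye(n)[i] for i in range(n)]),maxiter=150))
        if best is None or r.fun<best[0]: best=(r.fun,np.r_[r.x,v0[n:]])
    c,v=best; return np.r_[v[:2],v[2]/30],c
E
python3 - <<'E'
from fit import *
import warnings; warnings.filterwarnings('ignore')
a=grab_frame('scene');b=grab_frame('side')
sel={'warmer':((328,242),(285,262)),'rack':((249,200),(291,201)),'stain_jar':((191,150),(305,146)),'slide_box':((225,137),(346,158)),
'coverslip_box':((381,307),(236,326)),'oil_bottle':((407,262),(307,325)),'beaker':((225,241),(230,200)),'specimen_pot':((390,226),(342,294))}
K={c:cal(c) for c in('scene','side')}; res={}
for l,uv in sel.items():
    ms=[];g=[]
    for c,p in zip(K,uv):
        rs=trace(c,l); cc=lambda r:np.hypot(r['bbox'][0]+r['bbox'][2]/2-p[0],r['bbox'][1]+r['bbox'][3]/2-p[1])
        rs=[r for r in rs if cc(r)<10]
        g.append(ray(c,p,S[l][:,2].max()/2)[0])
        if rs: ms.append((K[c],rs[0]['pixels']))
        else: print('miss',c,l)
    rough=np.mean(g,0); rnd=l in('stain_jar','oil_bottle','beaker','specimen_pot')
    q,c=fit(l,ms,[rough[0],rough[1],0 if l in('warmer','rack') or rnd else 99],yaw=not rnd)
    ind=[fit(l,[m],q,yaw=not rnd)[0].round(2) for m in ms]
    res[l]=q; print(l,'rough',[x[:2].round() for x in g],'fit',q.round(2),'cost',round(c,3),ind)
np.save('res.npy',res)
cr=lambda im,x,y:cv2.resize(im[y:y+70,x:x+95],(380,280),interpolation=2)
save('crop.png',np.vstack([np.hstack([cr(a,140,100),cr(b,260,100)]),np.hstack([cr(a,340,280),cr(b,190,300)])]))
E
```

```text
warmer rough [array([511., 175.]), array([503., 178.])] fit [5.0636e+02 1.7388e+02 1.0000e-01] cost 0.098 [array([5.0666e+02, 1.7630e+02, 1.6000e-01]), array([5.0636e+02, 1.7388e+02, 1.0000e-01])]
miss side rack
rack rough [array([ 556., -100.]), array([544., -98.])] fit [ 5.4857e+02 -9.8960e+01  1.8000e-01] cost 0.218 [array([ 5.4857e+02, -9.8960e+01,  1.8000e-01])]
stain_jar rough [array([ 559., -387.]), array([ 556., -395.])] fit [ 555.59 -389.75    0.  ] cost 0.105 [array([ 557.2 , -389.52,    0.  ]), array([ 555.59, -389.75,    0.  ])]
slide_box rough [array([ 409., -394.]), array([ 409., -398.])] fit [ 410.04 -390.16    3.33] cost 0.086 [array([ 409.25, -393.55,    3.32]), array([ 409.91, -389.97,    3.33])]
miss side coverslip_box
coverslip_box rough [array([565., 397.]), array([567., 398.])] fit [567.9  398.67   3.3 ] cost 0.06 [array([567.9 , 398.67,   3.3 ])]
oil_bottle rough [array([419., 372.]), array([411., 377.])] fit [411.66 370.92   0.  ] cost 0.132 [array([414.91, 370.83,   0.  ]), array([411.26, 371.7 ,   0.  ])]
beaker rough [array([717., -18.]), array([717., -36.])] fit [718.33 -13.12   0.  ] cost 0.114 [array([716.83, -14.14,   0.  ]), array([718.34, -12.49,   0.  ])]
specimen_pot rough [array([343., 265.]), array([347., 262.])] fit [349.52 259.74   0.  ] cost 0.204 [array([346.1 , 260.09,   0.  ]), array([349.57, 259.36,   0.  ])]
```

View pics/crop.png

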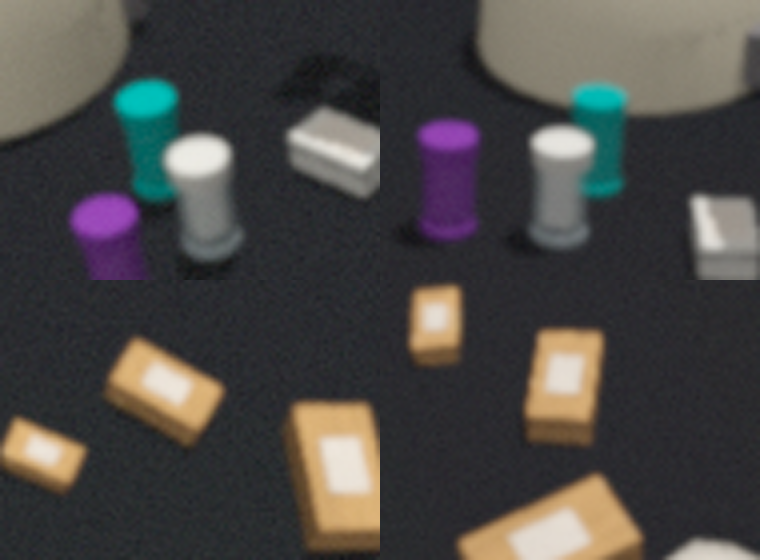

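The crop confirms it: the white-lidded jar, the middle-sized brown box, and the slide box to the right of the jars. I'll write a move calculator and fit the decoy jars too.

```bash
cat > mv.py <<'E'
from h import *
from scipy.spatial.transform import Rotation as Ro
import sys
def plan(x,y,z,yaw,step=.08,s=None):
    """turn first (tool z), then shift in tool axes; prints total units & rows"""
    s=s or state(); p=np.array(s['ee_pos']); R=Ro.from_euler('xyz',s['ee_rot'],degrees=True)
    T=Ro.from_euler('xyz',[180,0,yaw],degrees=True)
    rv=(R.inv()*T).as_rotvec()/.5; n=max(1,int(np.ceil(np.abs(rv).max()/.28)))
    d=T.inv().apply(np.array([x,y,z])-p)/500; m=max(1,int(np.ceil(np.linalg.norm(d)/step)))
    print('to',np.round([x,y,z,yaw],1),'turn',n,'x',(rv/n).round(4),'| shift',m,'x',(d/m).round(4))
    return dict(ee_pos=[x,y,z],ee_rot=[180,0,yaw])
E
python3 - <<'E'
from mv import *
from fit import *
s=state(); M,D,R,t=cal('wrist'); o=-R.T@t.reshape(3); T=Ro.from_euler('xyz',s['ee_rot'],degrees=True)
print('cam in tool',T.inv().apply(o-s['ee_pos']).round(1),'axes cam z in tool',T.inv().apply(R[2]).round(2),'cam x',T.inv().apply(R[0]).round(2),M[0,0])
a=grab_frame('scene')
for r in trace('scene','stain_jar')[:3]:
    b=r['bbox']; print(b,fit('stain_jar',[(cal('scene'),r['pixels'])],[*ray('scene',[b[0]+b[2]/2,b[1]+b[3]/2],46)[0][:2],0],yaw=False))
s=plan(380,-390,250,100.9)
E
```

```text
cam in tool [  79.1   -0.4 -157. ] axes cam z in tool [-0.28 -0.    0.96] cam x [0. 1. 0.] 366.2877060303474
[179.9, 135.2, 19.0, 27.8] (array([ 557.53762779, -390.93720836,    0.        ]), np.float64(0.14645691215369627))
[156.4, 149.7, 25.8, 31.1] (array([ 654.79400374, -379.90119852,    0.        ]), np.float64(0.07966101694915251))
[367.5, 296.9, 26.7, 22.6] (array([604.31639477, 409.64667781,   0.        ]), np.float64(0.5478104753727266))
to [ 380.  -390.   250.   100.9] turn 10 x [ 0.      0.     -0.2656] | shift 5 x [ 0.0413  0.0645 -0.0088]
```

Emit:
send_rows(deltas=[[[0,0,0],[0,0,-0.2656]],[[0,0,0],[0,0,-0.2656]],[[0,0,0],[0,0,-0.2656]],[[0,0,0],[0,0,-0.2656]],[[0,0,0],[0,0,-0.2656]],[[0,0,0],[0,0,-0.2656]],[[0,0,0],[0,0,-0.2656]],[[0,0,0],[0,0,-0.2656]],[[0,0,0],[0,0,-0.2656]],[[0,0,0],[0,0,-0.2656]]])

```text
time_s: 2.9
ee_pos: [241.2, -522.0, 228.0]
ee_rot: [180.0, 0.0, 101.2]
force: [0.1, -1.4, -0.1]
gripper_width: 90.6
gripper_force: 0.0
```

Emit:
send_rows(deltas=[[[0.041,0.0645,-0.009],[0,0,0]],[[0.041,0.0645,-0.009],[0,0,0]],[[0.041,0.0645,-0.009],[0,0,0]],[[0.041,0.0645,-0.009],[0,0,0]],[[0.041,0.0645,-0.009],[0,0,0]],[[0,0,0],[0,0,0]],[[0,0,0],[0,0,0]]])

```text
time_s: 3.6
ee_pos: [380.5, -390.5, 250.6]
ee_rot: [-180.0, 0.0, 101.0]
force: [0.1, -0.5, -0.1]
gripper_width: 91.4
gripper_force: 0.0
```

```bash
python3 - <<'E'
from mv import *
from fit import *
s=state();print(s['time_s'],s['ee_pos'].round(1),s['ee_rot'].round(1))
k=cal('wrist');a=grab_frame('wrist');save('w1.png',a)
for l in('slide_box','stain_jar'):
  for r in trace('wrist',l):
    b=r['bbox']; c=ray(0,[b[0]+b[2]/2,b[1]+b[3]/2],20,k)[0]; rnd=l=='stain_jar'
    print(l,round(r['p'],2),b,fit(l,[(k,r['pixels'])],[c[0],c[1],0.19],yaw=not rnd))
E
```

```text
3.6 [ 380.5 -390.5  250.6] [-180.    0.  101.]
slide_box 0.81 [283.4, 143.6, 50.4, 78.1] (array([ 4.10128453e+02, -3.88821997e+02,  2.26612370e-01]), np.float64(0.043962080547446436))
stain_jar 0.95 [406.7, 184.1, 91.0, 68.3] (array([ 556.58125551, -388.07334752,    0.        ]), np.float64(0.07540171174047217))
stain_jar 0.95 [491.4, 186.1, 68.6, 74.9] (array([ 658.0014884 , -377.05824754,    0.        ]), np.float64(0.08312327688066168))
```

View pics/w1.png

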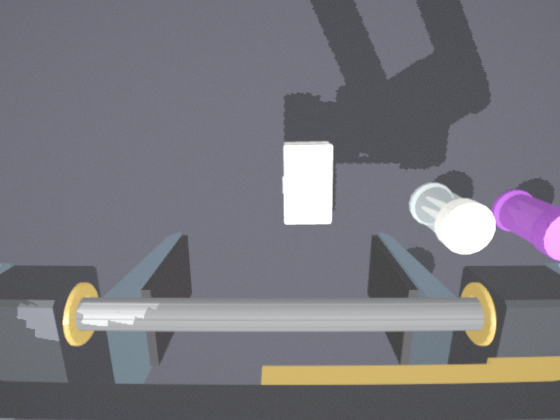

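The wrist view shows the slide box at (308,183), the stain jar at (450,215) and the purple jar at (525,220). All of them agree with the far cameras to about 2 mm. Now I'll grasp the slide box.

```bash
python3 - <<'E'
from mv import *
s=plan(410,-389,100,101.5); s=plan(410,-389,19,101.5,s=s)
print([ray(c,p,46)[0] for c,p in(('scene',(177,135)),('side',(315,135)))])
E
```

```text
to [ 410.  -389.   100.   101.5] turn 1 x [-0.0011 -0.     -0.0239] | shift 4 x [-0.0018  0.0153  0.0751]
to [ 410.  -389.    19.   101.5] turn 1 x [0. 0. 0.] | shift 3 x [ 0.    -0.     0.054]
[array([ 544.56586803, -489.53277511,   46.        ]), array([ 535.65430368, -486.61761608,   46.        ])]
```

Emit:
send_rows(deltas=[[[0,0,0],[0,0,-0.02]],[[-0.002,0.0153,0.075],[0,0,0]],[[-0.002,0.0153,0.075],[0,0,0]],[[-0.002,0.0153,0.075],[0,0,0]],[[-0.002,0.0153,0.075],[0,0,0]],[[0,0,0.054],[0,0,0]],[[0,0,0.054],[0,0,0]],[[0,0,0.054],[0,0,0]],[[0,0,0],[0,0,0]]])

```text
time_s: 4.65
ee_pos: [409.3, -388.3, 16.7]
ee_rot: [-179.8, -0.2, 101.4]
force: [-0.1, 0.3, 0.1]
gripper_width: 91.5
gripper_force: 0.0
```

Emit:
send_rows(deltas=[[[0,0,0],[0,0,0]],[[0,0,0],[0,0,0]],[[0,0,0],[0,0,0]],[[0,0,0],[0,0,0]],[[0,0,0],[0,0,0]],[[0,0,0],[0,0,0]],[[0,0,0],[0,0,0]],[[0,0,0],[0,0,0]]], grip=0.6, grip_force=20)

```text
time_s: 5.45
ee_pos: [411.0, -388.8, 20.0]
ee_rot: [180.0, 0.0, 101.5]
force: [-1.3, 1.1, 6.1]
gripper_width: 49.8
gripper_force: 20.0
```

```bash
python3 - <<'E'
from mv import *
s=state();print(s['ee_pos'],s['ee_rot'],s['gripper_width'],s['gripper_force'])
p=s['ee_pos'];s=plan(p[0],p[1],260,101.5,step=.07); s=plan(570,-230,260,101,s=s)
E
```

```text
[ 411.01725178 -388.82775764   19.96136773] [1.79991216e+02 2.63416488e-02 1.01469651e+02] 49.81864033058801 19.976425766944885
to [ 411.  -388.8  260.   101.5] turn 1 x [ 0.0003  0.0009 -0.0011] | shift 7 x [ 0.      0.     -0.0686]
to [ 570 -230  260  101] turn 1 x [ 0.     -0.      0.0175] | shift 6 x [0.0419 0.0621 0.    ]
```

Emit:
send_rows(deltas=[[[0,0,-0.0686],[0,0,0]],[[0,0,-0.0686],[0,0,0]],[[0,0,-0.0686],[0,0,0]],[[0,0,-0.0686],[0,0,0]],[[0,0,-0.0686],[0,0,0]],[[0,0,-0.0686],[0,0,0]],[[0,0,-0.0686],[0,0,0]]])

```text
time_s: 6.15
ee_pos: [410.7, -388.4, 260.3]
ee_rot: [-180.0, -0.0, 101.5]
force: [0.2, -0.8, -2.4]
gripper_width: 49.5
gripper_force: 20.0
```

Emit:
send_rows(deltas=[[[0.05,0.062,0],[0,0,0]],[[0.05,0.062,0],[0,0,0]],[[0.05,0.062,0],[0,0,0]],[[0.05,0.062,0],[0,0,0]],[[0.05,0.062,0],[0,0,0]],[[0.05,0.062,0],[0,0,0]],[[0,0,0],[0,0,0]],[[0,0,0],[0,0,0]],[[0,0,0],[0,0,0]]])

```text
time_s: 7.05
ee_pos: [562.8, -205.3, 259.0]
ee_rot: [-179.9, -0.0, 101.4]
force: [0.4, 0.0, -2.5]
gripper_width: 50.3
gripper_force: 20.0
```

```bash
python3 - <<'E'
from mv import *
from fit import *
s=state();print(s['time_s'],s['ee_pos'].round(1),s['ee_rot'].round(1),s['gripper_width'])
k=cal('wrist');a=grab_frame('wrist')
for l in('rack','beaker'):
  for r in trace('wrist',l):
    b=r['bbox']; c=ray(0,[b[0]+b[2]/2,b[1]+b[3]/2],16,k)[0]; rnd=l=='beaker'
    q,c=fit(l,[(k,r['pixels'])],[c[0],c[1],0.18],yaw=not rnd)
    print(l,round(r['p'],2),b,q.round(3),c.round(3))
    h=cv2.convexHull(proj(0,place(S[l],q),k).astype(np.float32)).astype(np.int32); a=a.copy(); cv2.polylines(a,[h],True,(255,0,0),1)
save('w2.png',a)
E
```

```text
7.05 [ 562.8 -205.3  259. ] [-179.9   -0.   101.4] 50.32755317493078
rack 0.63 [218.3, 182.6, 125.4, 181.3] [ 572.468 -261.681   -1.367] 0.512
beaker 0.77 [444.1, 0.0, 82.7, 46.5] [723.699  -6.841   0.   ] 0.106
```

View pics/w2.png

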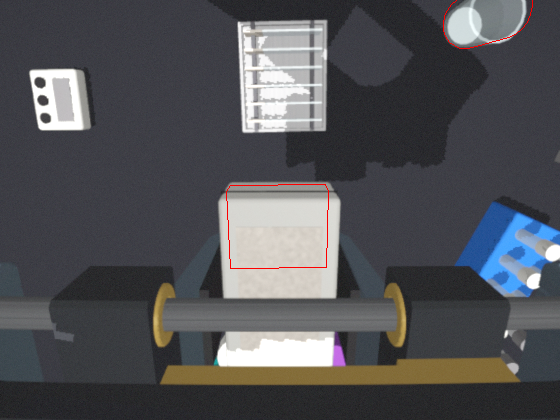

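The wrist view shows the rack at image corners (238,22), (326,20), (327,132) and (243,133). The network took the held box for the rack, so I'll fit the rack from its corners instead.

```bash
python3 - <<'E'
from mv import *
from fit import *
k=cal('wrist');a=grab_frame('wrist'); g=a.min(2).copy(); m=np.zeros_like(g); m[15:140,230:335]=g[15:140,230:335]>75
m=cv2.morphologyEx(m,cv2.MORPH_OPEN,np.ones((2,2)))
h=cv2.convexHull(np.argwhere(m)[:,::-1].astype(np.int32)); M=cv2.fillConvexPoly(np.zeros_like(m),h,1)>0
for z in(4,12,32):
    S['rack']=box(90,110,z); q,c=fit('rack',[(k,M)],[548,-99,.18]); print('h',z,q.round(3),round(c,3))
for z in(0,10,20):
    P=ray(0,[(238,22),(326,20),(327.5,132),(243,133)],z,k)
    e=np.linalg.norm(P-np.roll(P,-1,0),axis=1); d=P[1]-P[0]+P[2]-P[3]
    print(z,P.mean(0).round(1),e.round(1),np.arctan2(d[1],d[0]))
im=a.copy(); 
for z,cl in((0,(255,0,0)),(32,(0,255,0))):
    pass
save('w3.png',cv2.resize(a[0:150,220:345],None,fx=4,fy=4))
E
```

```text
h 4 [ 5.46703e+02 -1.00129e+02  2.22000e-01] 0.08
h 12 [ 5.45953e+02 -1.02208e+02  2.27000e-01] 0.045
h 32 [ 5.46352e+02 -1.04304e+02  2.24000e-01] 0.046
0 [ 546.6 -101.8    0. ] [ 91.5 115.   94.5 114.1] 0.21553710789114544
10 [ 546.6 -102.5   10. ] [ 89.3 112.2  92.3 111.3] 0.21553710789114564
20 [ 546.7 -103.1   20. ] [ 87.1 109.5  90.  108.6] 0.21553710789114533
```

View pics/w3.png

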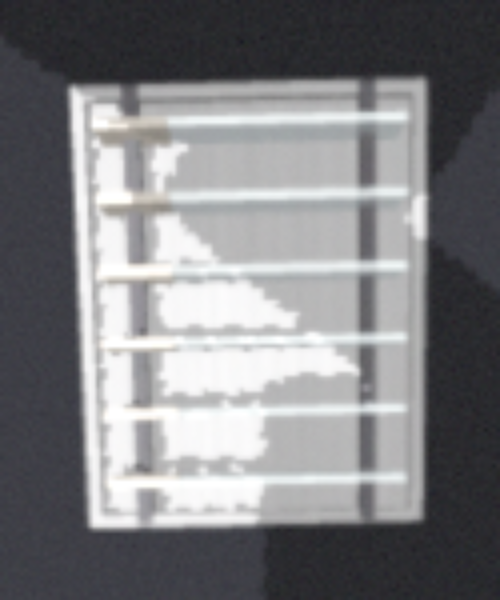

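```bash
python3 - <<'E'
from mv import *
s=plan(649,-79,220,102.6,step=.07); s=plan(649,-79,60,102.6,s=s);s=plan(649,-79,20.5,102.6,step=.03,s=s)
E
```

```text
to [649.  -79.  220.  102.6] turn 1 x [-0.0002  0.0002 -0.043 ] | shift 5 x [0.0419 0.0447 0.0158]
to [649.  -79.   60.  102.6] turn 1 x [0. 0. 0.] | shift 5 x [ 0.    -0.     0.064]
to [649.  -79.   20.5 102.6] turn 1 x [0. 0. 0.] | shift 3 x [ 0.     -0.      0.0263]
```

Emit:
send_rows(deltas=[[[0,0,0],[0,0,-0.043]],[[0.0419,0.0447,0.0158],[0,0,0]],[[0.0419,0.0447,0.0158],[0,0,0]],[[0.0419,0.0447,0.0158],[0,0,0]],[[0.0419,0.0447,0.0158],[0,0,0]],[[0.0419,0.0447,0.0158],[0,0,0]],[[0,0,0],[0,0,0]],[[0,0,0],[0,0,0]]])

```text
time_s: 8.05
ee_pos: [649.3, -78.0, 219.7]
ee_rot: [-179.9, 0.0, 102.8]
force: [-1.3, -0.5, -0.9]
gripper_width: 49.8
gripper_force: 20.0
```

Emit:
send_rows(deltas=[[[0,0,0.064],[0,0,0]],[[0,0,0.064],[0,0,0]],[[0,0,0.064],[0,0,0]],[[0,0,0.064],[0,0,0]],[[0,0,0.064],[0,0,0]],[[0,0,0],[0,0,0]]])

```text
time_s: 8.65
ee_pos: [645.7, -79.0, 56.1]
ee_rot: [-179.5, -0.2, 102.6]
force: [-1.4, -0.3, -2.2]
gripper_width: 49.6
gripper_force: 20.0
```

```bash
python3 - <<'E'
from mv import *
s=state();print(s['time_s'],s['ee_pos'],s['ee_rot'],s['gripper_width'],s['gripper_force'],s['force'])
s=plan(649,-79,21,102.6,step=.02)
E
```

```text
8.65 [645.69426534 -79.02138546  56.11232009] [-1.79486626e+02 -1.62780769e-01  1.02622641e+02] 49.611916112079165 19.9748432636261 [-1.44376333 -0.3481937  -2.1576505 ]
to [649.  -79.   21.  102.6] turn 1 x [-0.0179 -0.0057  0.0008] | shift 4 x [-0.0004  0.0016  0.0176]
```

Emit:
send_rows(deltas=[[[0,0,0],[0,0,0]],[[0,0,0],[0,0,0]],[[0,0,0.026],[0,0,0]],[[0,0,0.026],[0,0,0]],[[0,0,0.0255],[0,0,0]],[[0,0,0],[0,0,0]],[[0,0,0],[0,0,0]],[[0,0,0],[0,0,0]]])

```text
time_s: 9.45
ee_pos: [649.3, -78.0, 21.1]
ee_rot: [-180.0, -0.0, 102.7]
force: [0.1, -0.7, -1.1]
gripper_width: 50.3
gripper_force: 20.0
```

Emit:
send_rows(deltas=[[[0,0,0],[0,0,0]],[[0,0,0],[0,0,0]],[[0,0,0],[0,0,0]],[[0,0,0],[0,0,0]]], grip=0.25)

```text
time_s: 9.85
ee_pos: [649.6, -78.1, 21.6]
ee_rot: [180.0, 0.0, 102.7]
force: [0.6, -0.2, 0.2]
gripper_width: 68.0
gripper_force: 0.0
```

Emit:
send_rows(deltas=[[[0,0,-0.05],[0,0,0]],[[0,0,-0.07],[0,0,0]],[[0,0,-0.08],[0,0,0]],[[0,0,-0.08],[0,0,0]],[[0,0,-0.08],[0,0,0]],[[0,0,-0.08],[0,0,0]],[[0,0,0],[0,0,0]],[[0,0,0],[0,0,0]]])

```text
time_s: 10.65
ee_pos: [649.7, -78.0, 242.5]
ee_rot: [179.9, 0.1, 102.7]
force: [-0.6, -0.9, -0.3]
gripper_width: 68.4
gripper_force: 0.0
```

```bash
python3 - <<'E'
from mv import *
from fit import *
s=state();print(s['time_s'],s['ee_pos'],s['ee_rot'],s['gripper_width'])
k=cal('wrist');a=grab_frame('wrist');save('w4.png',a)
for l in('slide_box','beaker'):
  for r in trace('wrist',l):
    b=r['bbox']; c=ray(0,[b[0]+b[2]/2,b[1]+b[3]/2],16,k)[0]; rnd=l=='beaker'
    q,c=fit(l,[(k,r['pixels'])],[c[0],c[1],0.22],yaw=not rnd)
    print(l,round(r['p'],2),b,q.round(3),c.round(3))
# towards coverslip box
s=plan(568,370,250,102.6)
E
```

```text
10.65 [649.66855892 -78.04374887 242.49836362] [1.79869503e+02 5.52649530e-02 1.02692679e+02] 68.38503920807332
slide_box 0.56 [254.8, 139.3, 50.6, 82.9] [ 6.49454e+02 -7.74780e+01  2.27000e-01] 0.023
beaker 0.67 [337.2, 110.2, 64.1, 55.7] [719.629 -12.069   0.   ] 0.117
to [568.  370.  250.  102.6] turn 1 x [-0.0064 -0.0022  0.0032] | shift 12 x [ 0.0758  0.0032 -0.0018]
```

Slide box placed at (649.5, -77.5). Next I'll head for the coverslip box and look at the warmer on the way.

Emit:
send_rows(deltas=[[[0.0758,0.0256,0],[0,0,0]],[[0.0758,0.0256,0],[0,0,0]],[[0.0758,0.0256,0],[0,0,0]],[[0.0758,0.0256,0],[0,0,0]],[[0,0,0],[0,0,0]],[[0,0,0],[0,0,0]],[[0,0,0],[0,0,0]]], grip=0)

```text
time_s: 11.5
ee_pos: [665.7, 80.2, 240.3]
ee_rot: [-179.9, 0.0, 102.7]
force: [-0.6, 0.0, -0.4]
gripper_width: 91.2
gripper_force: 0.0
```

```bash
python3 - <<'E'
from mv import *
from fit import *
s=state();print(s['time_s'],s['ee_pos'],s['ee_rot'],s['gripper_width'])
k=cal('wrist');a=grab_frame('wrist').copy()
for l in('warmer','specimen_pot'):
  for r in trace('wrist',l):
    b=r['bbox']; c=ray(0,[b[0]+b[2]/2,b[1]+b[3]/2],22,k)[0]; rnd=l!='warmer'
    q,c=fit(l,[(k,r['pixels'])],[c[0],c[1],0.13],yaw=not rnd)
    print(l,round(r['p'],2),b,q.round(3),c.round(3))
    h=cv2.convexHull(proj(0,place(S[l],q),k).astype(np.float32)).astype(np.int32); cv2.polylines(a,[h],True,(255,0,0),1)
save('w5.png',a)
s=plan(568,370,250,99.2)
E
```

```text
11.5 [665.73380271  80.2069596  240.25460717] [-1.79884872e+02  2.43873327e-02  1.02655842e+02] 91.17098893919314
warmer 0.64 [75.7, 0.0, 127.2, 118.8] [5.07209e+02 1.79437e+02 1.07000e-01] 0.058
to [568.  370.  250.   99.2] turn 1 x [-0.0011  0.0005  0.1185] | shift 8 x [ 0.0755 -0.0126 -0.0022]
```

View pics/w5.png

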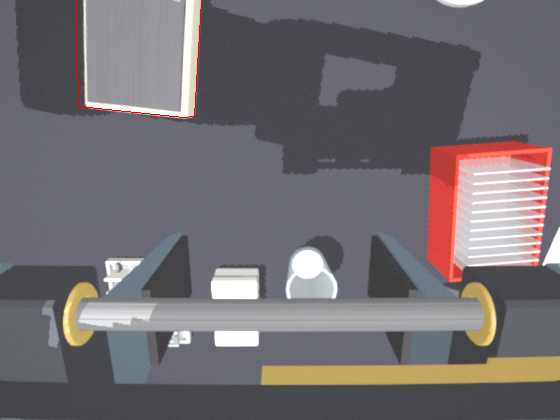

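The warmer is only partly in view here, at (140,55), with a yaw of about 0.11. I'll measure it again later and go on to the coverslip box.

Emit:
send_rows(deltas=[[[0,0,0],[0,0,0.1185]],[[0.0755,-0.0126,-0.002],[0,0,0]],[[0.0755,-0.0126,-0.002],[0,0,0]],[[0.0755,-0.0126,-0.002],[0,0,0]],[[0.0755,-0.0126,-0.002],[0,0,0]],[[0.0755,-0.0126,-0.002],[0,0,0]],[[0.0755,-0.0126,-0.002],[0,0,0]],[[0.0755,-0.0126,-0.002],[0,0,0]],[[0.0755,-0.0126,-0.002],[0,0,0]],[[0,0,0],[0,0,0]]])

```text
time_s: 12.65
ee_pos: [566.1, 374.6, 249.2]
ee_rot: [-180.0, -0.1, 99.5]
force: [0.7, -1.0, 1.0]
gripper_width: 91.1
gripper_force: 0.0
```

Emit:
send_rows(deltas=[[[0,0,0],[0,0,0]],[[0,0,0],[0,0,0]]])

```text
time_s: 12.85
ee_pos: [568.1, 369.7, 249.3]
ee_rot: [180.0, 0.0, 99.2]
force: [0.9, -0.1, 0.5]
gripper_width: 90.9
gripper_force: 0.0
```

```bash
python3 - <<'E'
from mv import *
from fit import *
s=state();print(s['time_s'],s['ee_pos'],s['ee_rot'],s['gripper_width'])
k=cal('wrist');a=grab_frame('wrist').copy()
for l in('coverslip_box','oil_bottle'):
  for r in trace('wrist',l):
    b=r['bbox']; c=ray(0,[b[0]+b[2]/2,b[1]+b[3]/2],11,k)[0]; rnd=l=='oil_bottle'
    q,c=fit(l,[(k,r['pixels'])],[c[0],c[1],0.16],yaw=not rnd)
    print(l,round(r['p'],2),b,q.round(3),c.round(3))
save('w6.png',a)
E
```

```text
12.85 [568.11243349 369.6647057  249.27836528] [1.79997566e+02 4.14952032e-02 9.92162558e+01] 90.92782186432504
coverslip_box 0.93 [266.0, 124.5, 33.1, 57.8] [5.67655e+02 3.98590e+02 1.75000e-01] 0.031
coverslip_box 0.83 [342.9, 170.9, 30.3, 41.0] [657.956 365.408   0.693] 0.51
oil_bottle 0.6 [107.6, 138.0, 48.7, 34.7] [412.787 372.684   0.   ] 0.068
```

View pics/w6.png

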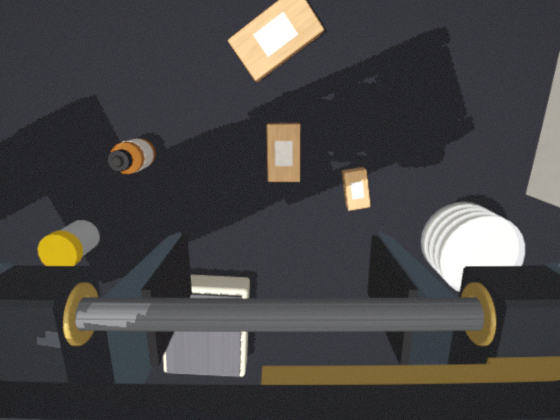

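The wrist view shows the middle box at (284,153), the small one at (356,189), the large one at (276,35) and the oil bottle at (131,155).

```bash
python3 - <<'E'
from mv import *
s=plan(567.7,398.6,80,100); s=plan(567.7,398.6,17.5,100,s=s,step=.05)
E
```

```text
to [567.7 398.6  80.  100. ] turn 1 x [ 0.0003  0.0005 -0.0286] | shift 5 x [0.0114 0.0018 0.0678]
to [567.7 398.6  17.5 100. ] turn 1 x [0. 0. 0.] | shift 3 x [ 0.     -0.      0.0417]
```

Emit:
send_rows(deltas=[[[0,0,0],[0,0,-0.0286]],[[0.0114,0.0018,0.0678],[0,0,0]],[[0.0114,0.0018,0.0678],[0,0,0]],[[0.0114,0.0018,0.0678],[0,0,0]],[[0.0114,0.0018,0.0678],[0,0,0]],[[0.0114,0.0018,0.0678],[0,0,0]],[[0,0,0],[0,0,0]],[[0,0,0],[0,0,0]]], grip=0.3)

```text
time_s: 13.8
ee_pos: [567.3, 399.6, 80.0]
ee_rot: [-180.0, 0.0, 100.1]
force: [0.8, -0.5, 0.7]
gripper_width: 64.0
gripper_force: 0.0
```

Emit:
send_rows(deltas=[[[0,0,0.0417],[0,0,0]],[[0,0,0.0417],[0,0,0]],[[0,0,0.0277],[0,0,0]],[[0,0,0.014],[0,0,0]],[[0,0,0],[0,0,0]],[[0,0,0],[0,0,0]]])

```text
time_s: 14.4
ee_pos: [567.8, 400.3, 18.4]
ee_rot: [179.9, -0.0, 100.1]
force: [-0.5, 0.1, 0.5]
gripper_width: 63.8
gripper_force: 0.0
```

Emit:
send_rows(deltas=[[[0,0,0],[0,0,0]],[[0,0,0],[0,0,0]],[[0,0,0],[0,0,0]],[[0,0,0],[0,0,0]],[[0,0,0],[0,0,0]],[[0,0,0],[0,0,0]]], grip=0.75, grip_force=10)

```text
time_s: 15.0
ee_pos: [567.1, 399.9, 17.5]
ee_rot: [180.0, -0.0, 100.1]
force: [-0.7, 0.1, 1.3]
gripper_width: 34.0
gripper_force: 10.0
```

```bash
python3 - <<'E'
from mv import *
s=state();print(s['time_s'],s['ee_pos'],s['ee_rot'],s['gripper_width'],s['gripper_force'])
p=s['ee_pos']
s=plan(p[0],p[1],240,100,step=.07);s=plan(510,90,240,100,s=s); s=plan(649.5,-77.5,240,103,s=s)
E
```

```text
15.0 [567.08572567 399.92493347  17.45584788] [ 1.79980919e+02 -2.38463176e-03  1.00116750e+02] 34.022725425479884 9.999728053808212
to [567.1 399.9 240.  100. ] turn 1 x [ 0.0007 -0.0001  0.0041] | shift 7 x [ 0.      0.     -0.0636]
to [510  90 240 100] turn 1 x [0. 0. 0.] | shift 8 x [-0.0738 -0.0275 -0.    ]
to [649.5 -77.5 240.  103. ] turn 1 x [ 0.      0.     -0.1047] | shift 6 x [-0.0649  0.0327  0.    ]
```

Emit:
send_rows(deltas=[[[0,0,-0.0636],[0,0,0]],[[0,0,-0.0636],[0,0,0]],[[0,0,-0.0636],[0,0,0]],[[0,0,-0.0636],[0,0,0]],[[0,0,-0.0636],[0,0,0]],[[0,0,-0.0636],[0,0,0]],[[0,0,-0.0636],[0,0,0]]])

```text
time_s: 15.7
ee_pos: [566.6, 399.7, 240.7]
ee_rot: [-180.0, 0.0, 100.1]
force: [0.5, 0.4, -2.1]
gripper_width: 34.0
gripper_force: 10.0
```

Emit:
send_rows(deltas=[[[-0.074,-0.0275,0],[0,0,0]],[[-0.074,-0.0275,0],[0,0,0]],[[-0.074,-0.0275,0],[0,0,0]],[[-0.074,-0.0275,0],[0,0,0]],[[-0.074,-0.0275,0],[0,0,0]],[[-0.074,-0.0275,0],[0,0,0]],[[-0.074,-0.0275,0],[0,0,0]],[[-0.074,-0.0275,0],[0,0,0]],[[0,0,0],[0,0,0]],[[0,0,0],[0,0,0]]])

```text
time_s: 16.7
ee_pos: [510.6, 88.7, 239.9]
ee_rot: [180.0, -0.0, 100.0]
force: [0.2, -0.6, -1.3]
gripper_width: 34.2
gripper_force: 10.0
```

Emit:
send_rows(deltas=[[[0,0,0],[0,0,0]],[[0,0,0],[0,0,0]]])

```text
time_s: 16.9
ee_pos: [510.9, 90.2, 239.6]
ee_rot: [-180.0, -0.0, 100.2]
force: [-0.2, 1.4, -1.7]
gripper_width: 33.4
gripper_force: 10.0
```

```bash
python3 - <<'E'
from mv import *
from fit import *
s=state();print(s['time_s'],s['ee_pos'],s['ee_rot'],s['gripper_width'])
k=cal('wrist');a=grab_frame('wrist').copy()
for l in('warmer',):
  for r in trace('wrist',l):
    b=r['bbox']; c=ray(0,[b[0]+b[2]/2,b[1]+b[3]/2],22,k)[0]
    q,c=fit(l,[(k,r['pixels'])],[c[0],c[1],0.12])
    print(l,round(r['p'],2),b,q.round(3),c.round(3))
    h=cv2.convexHull(proj(0,place(S[l],q),k).astype(np.float32)).astype(np.int32); cv2.polylines(a,[h],True,(255,0,0),1)
save('w7.png',a)
s=plan(649.4,-76.5,240,103)
E
```

```text
16.9 [510.87094842  90.24332936 239.64942579] [-1.79992699e+02 -1.39817352e-02  1.00200194e+02] 33.392121697526186
warmer 0.65 [232.3, 21.0, 122.4, 140.2] [5.07184e+02 1.77517e+02 1.06000e-01] 0.056
to [649.4 -76.5 240.  103. ] turn 1 x [-0.0004 -0.0001 -0.0976] | shift 6 x [-0.0645  0.0325 -0.0001]
```

View pics/w7.png

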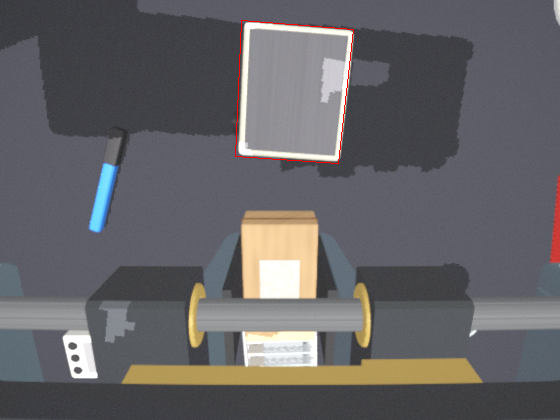

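The warmer fits at (507.2, 177.5), yaw 0.106, and the outline at (295,90) agrees. Next is placing the coverslip box.

Emit:
send_rows(deltas=[[[0,0,0],[0,0,-0.0976]],[[-0.0645,0.0325,0],[0,0,0]],[[-0.0645,0.0325,0],[0,0,0]],[[-0.0645,0.0325,0],[0,0,0]],[[-0.0645,0.0325,0],[0,0,0]],[[-0.0645,0.0325,0],[0,0,0]],[[-0.0645,0.0325,0],[0,0,0]],[[0,0,0],[0,0,0]],[[0,0,0],[0,0,0]],[[0,0,0],[0,0,0]]])

```text
time_s: 18.0
ee_pos: [648.5, -76.5, 239.6]
ee_rot: [-180.0, -0.0, 103.0]
force: [0.1, 0.5, -0.8]
gripper_width: 33.8
gripper_force: 10.0
```

Emit:
send_rows(deltas=[[[0,0,0.07],[0,0,0]],[[0,0,0.07],[0,0,0]],[[0,0,0.07],[0,0,0]],[[0,0,0.07],[0,0,0]],[[0,0,0.04],[0,0,0]],[[0,0,0],[0,0,0]],[[0,0,0],[0,0,0]],[[0,0,0],[0,0,0]]])

```text
time_s: 18.8
ee_pos: [650.1, -77.3, 82.0]
ee_rot: [179.8, 0.1, 103.0]
force: [0.2, -0.1, 0.6]
gripper_width: 33.8
gripper_force: 10.0
```

```bash
python3 - <<'E'
from mv import *
s=state();print(s['time_s'],s['ee_pos'],s['ee_rot'],s['gripper_width'])
plan(649.4,-76.3,52.5,103,step=.02)
E
```

```text
18.8 [650.11842644 -77.28751373  82.00621184] [1.79799097e+02 7.74753497e-02 1.02952353e+02] 33.81936578484838
to [649.4 -76.3  52.5 103. ] turn 1 x [ 0.007   0.0027 -0.0017] | shift 3 x [ 0.0007 -0.0003  0.0197]
```

Emit:
send_rows(deltas=[[[0.001,0,0.018],[0,0,0]],[[0,0,0.018],[0,0,0]],[[0,0,0.018],[0,0,0]],[[0,0,0],[0,0,0]],[[0,0,0],[0,0,0]],[[0,0,0],[0,0,0]],[[0,0,0],[0,0,0]]])

```text
time_s: 19.5
ee_pos: [648.9, -77.3, 53.0]
ee_rot: [180.0, 0.0, 102.9]
force: [0.0, 0.0, -1.4]
gripper_width: 33.8
gripper_force: 10.0
```

Emit:
send_rows(deltas=[[[0,0,0.002],[0,0,0]],[[0,0,0],[0,0,0]],[[0,0,0],[0,0,0]]])

```text
time_s: 19.8
ee_pos: [648.9, -77.2, 51.9]
ee_rot: [180.0, 0.0, 102.9]
force: [-0.2, -0.1, -1.6]
gripper_width: 34.3
gripper_force: 10.0
```

Emit:
send_rows(deltas=[[[0,0,0],[0,0,0]],[[0,0,0],[0,0,0]],[[0,0,0],[0,0,0]],[[0,0,0],[0,0,0]]], grip=0.4)

```text
time_s: 20.2
ee_pos: [648.9, -77.2, 51.9]
ee_rot: [180.0, 0.0, 102.9]
force: [0.1, -0.0, -0.6]
gripper_width: 54.6
gripper_force: 0.0
```

Emit:
send_rows(deltas=[[[0,0,-0.03],[0,0,0]],[[0,0,-0.07],[0,0,0]],[[0,0,-0.08],[0,0,0]],[[0,0,-0.08],[0,0,0]],[[0,0,-0.08],[0,0,0]],[[0,0,-0.05],[0,0,0]],[[0,0,0],[0,0,0]],[[0,0,0],[0,0,0]]])

```text
time_s: 21.0
ee_pos: [648.6, -77.2, 246.7]
ee_rot: [180.0, 0.0, 102.9]
force: [-0.7, 0.1, -1.4]
gripper_width: 54.8
gripper_force: 0.0
```

```bash
python3 - <<'E'
from mv import *
from fit import *
s=state();print(s['time_s'],s['ee_pos'],s['ee_rot'],s['gripper_width'])
k=cal('wrist');a=grab_frame('wrist').copy()
for l,z in(('slide_box',0),('coverslip_box',34)):
  for r in trace('wrist',l):
    b=r['bbox']; c=ray(0,[b[0]+b[2]/2,b[1]+b[3]/2],z+16,k)[0]
    q,c=fit(l,[(k,r['pixels'])],[c[0],c[1],0.22],z=z)
    print(l,round(r['p'],2),b,q.round(3),c.round(3))
save('w8.png',a)
# jar: closing axis candidates; approach
s=plan(556.5,-388.5,230,100)
E
```

```text
21.0 [648.63238884 -77.15148937 246.72264224] [1.79989562e+02 8.55190162e-03 1.02911045e+02] 54.83352057351975
slide_box 0.79 [255.4, 140.2, 52.8, 82.6] [ 6.49673e+02 -7.77630e+01  2.25000e-01] 0.556
coverslip_box 0.96 [259.5, 158.6, 36.5, 62.0] [ 6.49026e+02 -7.92350e+01  2.25000e-01] 0.054
to [ 556.5 -388.5  230.   100. ] turn 1 x [-0.0074 -0.0024  0.1017] | shift 9 x [-0.0646 -0.032   0.0033]
```

View pics/w8.png

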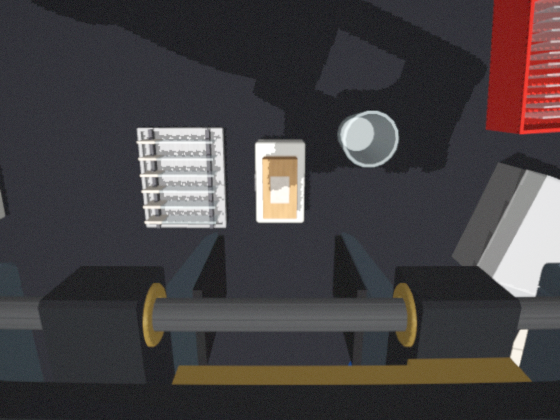

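The stack is centred: coverslip box and slide box at (283,182) agree within 2 mm. Now the jar.

Emit:
send_rows(deltas=[[[0,0,0],[0,0,0.1017]],[[-0.0646,-0.032,0.0033],[0,0,0]],[[-0.0646,-0.032,0.0033],[0,0,0]],[[-0.0646,-0.032,0.0033],[0,0,0]],[[-0.0646,-0.032,0.0033],[0,0,0]],[[-0.0646,-0.032,0.0033],[0,0,0]],[[-0.0646,-0.032,0.0033],[0,0,0]],[[-0.0646,-0.032,0.0033],[0,0,0]],[[-0.0646,-0.032,0.0033],[0,0,0]],[[-0.0646,-0.032,0.0033],[0,0,0]]], grip=0.17)

```text
time_s: 22.15
ee_pos: [556.5, -389.5, 230.1]
ee_rot: [-179.9, -0.1, 100.0]
force: [-0.3, -1.1, 0.3]
gripper_width: 75.6
gripper_force: 0.0
```

Emit:
send_rows(deltas=[[[0,0,0],[0,0,0]],[[0,0,0],[0,0,0]],[[0,0,0],[0,0,0]]])

```text
time_s: 22.45
ee_pos: [557.6, -387.4, 231.1]
ee_rot: [-180.0, -0.1, 100.0]
force: [0.8, 0.1, 0.3]
gripper_width: 75.4
gripper_force: 0.0
```

```bash
python3 - <<'E'
from mv import *
from fit import *
s=state();print(s['time_s'],s['ee_pos'],s['ee_rot'],s['gripper_width'])
k=cal('wrist');a=grab_frame('wrist').copy()
for r in trace('wrist','stain_jar'):
    b=r['bbox']; c=ray(0,[b[0]+b[2]/2,b[1]+b[3]/2],46,k)[0]
    q,c=fit('stain_jar',[(k,r['pixels'])],[c[0],c[1],0],yaw=False)
    print(round(r['p'],2),b,q.round(1),c.round(3))
save('w9.png',a)
s=plan(556.5,-388.5,120,100); plan(556.5,-388.5,43,100,s=s)
E
```

```text
22.45 [ 557.60620917 -387.39333847  231.13636504] [-1.79950039e+02 -9.32518488e-02  1.00039436e+02] 75.3531617269197
0.9 [219.2, 240.1, 51.2, 57.9] [ 542. -474.    0.] 0.368
0.79 [349.1, 163.8, 76.6, 71.7] [ 654.9 -377.2    0. ] 0.082
0.75 [250.0, 160.5, 62.9, 69.2] [ 558.2 -387.9    0. ] 0.047
to [ 556.5 -388.5  120.   100. ] turn 1 x [-0.0005 -0.0012  0.0031] | shift 3 x [-0.0007 -0.0011  0.0745]
to [ 556.5 -388.5   43.   100. ] turn 1 x [0. 0. 0.] | shift 2 x [ 0.    -0.     0.077]
```

View pics/w9.png

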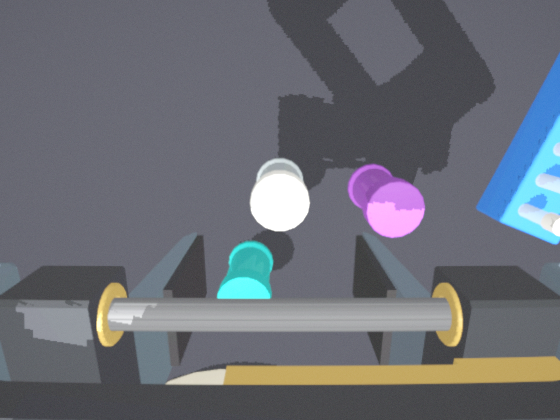

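The white-lidded jar (280,200) lies right under the tool, with the decoys clear at (395,205) and (247,270). I'll go straight down.

Emit:
send_rows(deltas=[[[-0.001,0,0.07],[0,0,0]],[[0,0,0.07],[0,0,0]],[[0,0,0.07],[0,0,0]],[[0,0,0.05],[0,0,0]],[[0,0,0.05],[0,0,0]],[[0,0,0.04],[0,0,0]],[[0,0,0.024],[0,0,0]],[[0,0,0],[0,0,0]],[[0,0,0],[0,0,0]],[[0,0,0],[0,0,0]]])

```text
time_s: 23.55
ee_pos: [558.5, -389.4, 46.6]
ee_rot: [179.9, 0.1, 100.0]
force: [0.1, 0.4, 0.8]
gripper_width: 75.5
gripper_force: 0.0
```

Emit:
send_rows(deltas=[[[0,0,0],[0,0,0]],[[0,0,0],[0,0,0]],[[0,0,0],[0,0,0]],[[0,0,0],[0,0,0]],[[0,0,0],[0,0,0]],[[0,0,0],[0,0,0]],[[0,0,0],[0,0,0]]], grip=0.65, grip_force=20)

```text
time_s: 24.25
ee_pos: [557.7, -389.1, 45.4]
ee_rot: [180.0, 0.0, 100.0]
force: [-0.4, 0.3, 2.7]
gripper_width: 49.4
gripper_force: 20.0
```

```bash
python3 - <<'E'
from mv import *
s=state();print(s['time_s'],s['ee_pos'],s['ee_rot'],s['gripper_width'],s['gripper_force'])
p=s['ee_pos']
s=plan(p[0],p[1],190,100,step=.05);s=plan(527,38,190,100,s=s); s=plan(527,38,p[2],100,s=s)
E
```

```text
24.25 [ 557.71949155 -389.13077193   45.35383867] [1.79979973e+02 2.81123008e-02 9.99973274e+01] 49.424467939438294 19.99750256538391
to [ 557.7 -389.1  190.   100. ] turn 1 x [ 0.0007  0.001  -0.0001] | shift 6 x [ 0.      0.     -0.0482]
to [527  38 190 100] turn 1 x [0. 0. 0.] | shift 11 x [0.0775 0.008  0.    ]
to [527.   38.   45.4 100. ] turn 1 x [0. 0. 0.] | shift 4 x [ 0.     -0.      0.0723]
```

It closed at 49.4 mm, which is the lid rather than the body. I'll reopen and regrip 10 mm lower.

Emit:
send_rows(deltas=[[[0,0,0],[0,0,0]],[[0,0,0],[0,0,0]],[[0,0,0],[0,0,0]],[[0,0,0.01],[0,0,0]],[[0,0,0.01],[0,0,0]],[[0,0,0],[0,0,0]],[[0,0,0],[0,0,0]]], grip=0.3)

```text
time_s: 24.95
ee_pos: [557.4, -388.9, 34.6]
ee_rot: [-180.0, -0.0, 100.0]
force: [-0.1, 0.1, 0.1]
gripper_width: 63.7
gripper_force: 0.0
```

Emit:
send_rows(deltas=[[[0,0,0],[0,0,0]],[[0,0,0],[0,0,0]],[[0,0,0],[0,0,0]],[[0,0,0],[0,0,0]],[[0,0,0],[0,0,0]],[[0,0,0],[0,0,0]]], grip=0.65)

```text
time_s: 25.55
ee_pos: [557.7, -389.1, 35.2]
ee_rot: [180.0, 0.0, 100.0]
force: [0.7, 0.6, -0.2]
gripper_width: 48.6
gripper_force: 20.0
```

It still reads 49 mm, so the contact spans the foot or lid rim. I'll lift gently and check.

Emit:
send_rows(deltas=[[[0,0,-0.01],[0,0,0]],[[0,0,-0.02],[0,0,0]],[[0,0,-0.03],[0,0,0]],[[0,0,-0.05],[0,0,0]],[[0,0,-0.06],[0,0,0]],[[0,0,-0.06],[0,0,0]],[[0,0,-0.05],[0,0,0]],[[0,0,-0.03],[0,0,0]],[[0,0,0],[0,0,0]],[[0,0,0],[0,0,0]]])

```text
time_s: 26.55
ee_pos: [557.4, -388.9, 190.5]
ee_rot: [180.0, 0.0, 100.0]
force: [0.1, 0.7, -2.9]
gripper_width: 48.9
gripper_force: 20.0
```

```bash
python3 - <<'E'
from mv import *
s=state();print(s['time_s'],s['ee_pos'],s['ee_rot'],s['gripper_width'],s['gripper_force'],s['force'])
a=grab_frame('side');b=grab_frame('wrist')
save('d2.png',np.hstack([cv2.resize(a[40:190,230:380],(400,400)),cv2.resize(b[100:320,170:390],(400,400))]))
plan(527,38,190,100)
E
```

```text
26.55 [ 557.40032285 -388.87981085  190.54356381] [1.79977877e+02 3.09481198e-02 9.99973945e+01] 48.87325561007121 20.000368058681488 [ 0.10659779  0.66528083 -2.87520516]
to [527  38 190 100] turn 1 x [-0.0032 -0.0031  0.    ] | shift 11 x [ 0.0773  0.0081 -0.0002]
```

View pics/d2.png

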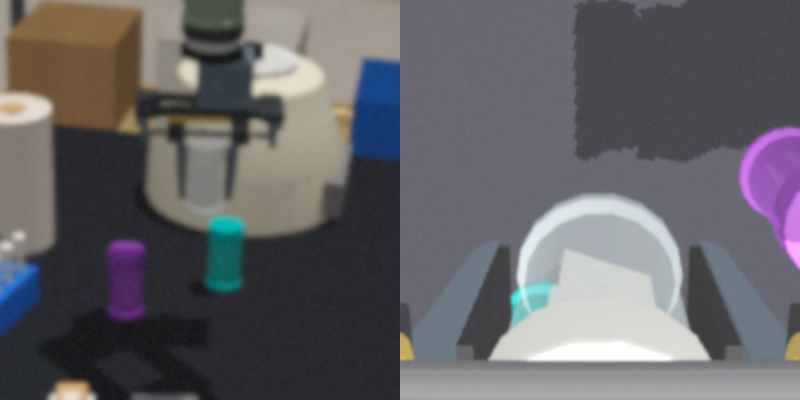

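The jar hangs upright in the grip (side view 205,180). Carrying it to the midpoint.

Emit:
send_rows(deltas=[[[0.04,0.007,0],[0,0,0]],[[0.07,0.007,0],[0,0,0]],[[0.07,0.007,0],[0,0,0]],[[0.07,0.007,0],[0,0,0]],[[0.07,0.007,0],[0,0,0]],[[0.07,0.007,0],[0,0,0]],[[0.07,0.007,0],[0,0,0]],[[0.07,0.007,0],[0,0,0]],[[0.07,0.007,0],[0,0,0]],[[0.07,0.007,0],[0,0,0]]])

```text
time_s: 27.65
ee_pos: [532.9, -51.5, 188.9]
ee_rot: [-179.9, -0.0, 100.0]
force: [0.3, 0.2, -1.6]
gripper_width: 48.7
gripper_force: 20.0
```

Emit:
send_rows(deltas=[[[0.07,0.007,0],[0,0,0]],[[0.07,0.007,0],[0,0,0]],[[0.04,0.005,0],[0,0,0]],[[0,0,0],[0,0,0]],[[0,0,0],[0,0,0]],[[0,0,0],[0,0,0]],[[0,0,0],[0,0,0]]])

```text
time_s: 28.35
ee_pos: [527.6, 36.3, 189.7]
ee_rot: [-180.0, 0.0, 99.9]
force: [-0.0, -0.1, -1.8]
gripper_width: 49.1
gripper_force: 20.0
```

```bash
python3 - <<'E'
from mv import *
s=state();print(s['time_s'],s['ee_pos'],s['ee_rot'],s['gripper_width'],s['gripper_force'],s['force'])
plan(527,38,36,100)
E
```

```text
28.35 [527.60507333  36.29901905 189.70986064] [-1.79967554e+02  1.63383182e-02  9.99178779e+01] 49.148921861101904 20.000309944152832 [-0.03868015 -0.12070951 -1.77887013]
to [527  38  36 100] turn 1 x [-0.0011  0.0006 -0.0029] | shift 4 x [ 0.0009 -0.0002  0.0769]
```

Emit:
send_rows(deltas=[[[0.002,0,0.06],[0,0,0]],[[0,0,0.07],[0,0,0]],[[0,0,0.07],[0,0,0]],[[0,0,0.05],[0,0,0]],[[0,0,0.03],[0,0,0]],[[0,0,0],[0,0,0]],[[0,0,0],[0,0,0]],[[0,0,0.013],[0,0,0]],[[0,0,0.012],[0,0,0]],[[0,0,0],[0,0,0]]])

```text
time_s: 29.35
ee_pos: [527.1, 38.2, 37.1]
ee_rot: [-180.0, 0.0, 100.0]
force: [0.3, 0.1, -1.0]
gripper_width: 48.8
gripper_force: 20.0
```

Emit:
send_rows(deltas=[[[0,0,0],[0,0,0]],[[0,0,0],[0,0,0]],[[0,0,0],[0,0,0]]])

```text
time_s: 29.65
ee_pos: [527.6, 38.3, 37.7]
ee_rot: [180.0, 0.0, 100.0]
force: [-0.1, 0.1, -1.4]
gripper_width: 48.9
gripper_force: 20.0
```

Emit:
send_rows(deltas=[[[0,0,0.0025],[0,0,0]],[[0,0,0.002],[0,0,0]],[[0,0,0],[0,0,0]],[[0,0,0],[0,0,0]]])

```text
time_s: 30.05
ee_pos: [527.5, 38.3, 35.2]
ee_rot: [-180.0, 0.0, 100.0]
force: [-0.1, -0.2, -1.7]
gripper_width: 48.9
gripper_force: 20.0
```

Emit:
send_rows(deltas=[[[0,0,0],[0,0,0]],[[0,0,0],[0,0,0]],[[0,0,0],[0,0,0]],[[0,0,0],[0,0,0]],[[0,0,0],[0,0,0]]], grip=0.1)

```text
time_s: 30.55
ee_pos: [527.5, 38.3, 35.3]
ee_rot: [180.0, 0.0, 100.0]
force: [0.9, 0.9, -1.1]
gripper_width: 82.0
gripper_force: 0.0
```

Emit:
send_rows(deltas=[[[0,0,-0.02],[0,0,0]],[[0,0,-0.05],[0,0,0]],[[0,0,-0.07],[0,0,0]],[[0,0,-0.08],[0,0,0]],[[0,0,-0.08],[0,0,0]],[[0,0,-0.08],[0,0,0]],[[0,0,-0.05],[0,0,0]],[[0,0,0],[0,0,0]],[[0,0,0],[0,0,0]]])

```text
time_s: 31.45
ee_pos: [527.2, 38.3, 250.8]
ee_rot: [179.9, 0.0, 100.0]
force: [-0.5, 0.2, -0.2]
gripper_width: 81.8
gripper_force: 0.0
```

```bash
python3 - <<'E'
from mv import *
from fit import *
s=state();print(s['time_s'],s['ee_pos'],s['ee_rot'],s['gripper_width'])
k=cal('wrist');a=grab_frame('wrist').copy();save('w10.png',a)
for l in('stain_jar','warmer'):
  for r in trace('wrist',l):
    b=r['bbox']; c=ray(0,[b[0]+b[2]/2,b[1]+b[3]/2],40,k)[0]
    q,c=fit(l,[(k,r['pixels'])],[c[0],c[1],.1],yaw=l=='warmer')
    print(l,round(r['p'],2),b,q.round(2),c.round(3))
s=plan(412.8,360,230,96.2); s=plan(412.8,372.5,120,96.2,s=s)
E
```

```text
31.45 [527.19407947  38.25626174 250.77707752] [1.79944031e+02 1.25572117e-02 9.99970572e+01] 81.76458977148673
stain_jar 0.59 [249.4, 155.7, 60.1, 65.6] [527.26  39.46   0.  ] 0.024
warmer 0.96 [222.8, 0.3, 122.6, 104.0] [5.0726e+02 1.7918e+02 1.0000e-01] 0.032
to [412.8 360.  230.   96.2] turn 1 x [-0.0062 -0.0004  0.1325] | shift 9 x [ 0.0738 -0.0174  0.0042]
to [412.8 372.5 120.   96.2] turn 1 x [0. 0. 0.] | shift 3 x [0.0083 0.0009 0.0733]
```

The jar stands at (527, 39). On to the bottle.

Emit:
send_rows(deltas=[[[0,0,0],[0,0,0.1325]],[[0.075,-0.0174,0.004],[0,0,0]],[[0.075,-0.0174,0.004],[0,0,0]],[[0.075,-0.0174,0.004],[0,0,0]],[[0.075,-0.0174,0.004],[0,0,0]],[[0.075,-0.0174,0.004],[0,0,0]],[[0.075,-0.0174,0.004],[0,0,0]],[[0.075,-0.0174,0.004],[0,0,0]],[[0.075,-0.0174,0.004],[0,0,0]],[[0.075,-0.0174,0.004],[0,0,0]]])

```text
time_s: 32.6
ee_pos: [411.9, 366.4, 230.7]
ee_rot: [-179.9, 0.1, 96.2]
force: [-0.5, -0.5, 0.6]
gripper_width: 82.3
gripper_force: 0.0
```

Emit:
send_rows(deltas=[[[0,0,0],[0,0,0]],[[0,0,0],[0,0,0]],[[0,0,0],[0,0,0]]])

```text
time_s: 32.9
ee_pos: [413.1, 364.3, 231.5]
ee_rot: [-179.9, 0.1, 96.2]
force: [-0.4, -0.4, 0.5]
gripper_width: 82.1
gripper_force: 0.0
```

```bash
python3 - <<'E'
from mv import *
from fit import *
s=state();print(s['time_s'],s['ee_pos'],s['ee_rot'],s['gripper_width'])
k=cal('wrist');a=grab_frame('wrist').copy();save('w11.png',a)
for r in trace('wrist','oil_bottle'):
    b=r['bbox']; c=ray(0,[b[0]+b[2]/2,b[1]+b[3]/2],30,k)[0]
    q,c=fit('oil_bottle',[(k,r['pixels'])],[c[0],c[1],0],yaw=False)
    print(round(r['p'],2),b,q.round(2),c.round(3)); B=q
s=plan(B[0],B[1],120,96.2); s=plan(B[0],B[1],19,96.2,s=s)
E
```

```text
32.9 [413.13457324 364.31365807 231.46506551] [-1.79927811e+02  9.09388210e-02  9.61717575e+01] 82.06164227104443
0.66 [265.1, 159.3, 30.9, 39.1] [412.83 371.8    0.  ] 0.043
to [412.8 371.8 120.   96.2] turn 1 x [-0.0009  0.0015 -0.003 ] | shift 3 x [0.0051 0.0001 0.0747]
to [412.8 371.8  19.   96.2] turn 1 x [0. 0. 0.] | shift 3 x [ 0.     -0.      0.0673]
```

Emit:
send_rows(deltas=[[[0.008,0,0.06],[0,0,0]],[[0.008,0,0.07],[0,0,0]],[[0,0,0.07],[0,0,0]],[[0,0,0.07],[0,0,0]],[[0,0,0.06],[0,0,0]],[[0,0,0.05],[0,0,0]],[[0,0,0.03],[0,0,0]],[[0,0,0.015],[0,0,0]],[[0,0,0],[0,0,0]],[[0,0,0],[0,0,0]]])

```text
time_s: 34.0
ee_pos: [413.1, 373.3, 20.5]
ee_rot: [179.9, -0.0, 96.2]
force: [0.7, -0.2, -0.6]
gripper_width: 82.1
gripper_force: 0.0
```

Emit:
send_rows(deltas=[[[0,0,0],[0,0,0]],[[0,0,0],[0,0,0]],[[0,0,0],[0,0,0]],[[0,0,0],[0,0,0]],[[0,0,0],[0,0,0]],[[0,0,0],[0,0,0]],[[0,0,0],[0,0,0]],[[0,0,0],[0,0,0]]], grip=0.78, grip_force=10)

```text
time_s: 34.8
ee_pos: [412.2, 373.3, 19.7]
ee_rot: [-180.0, 0.0, 96.2]
force: [-0.6, -0.6, -0.0]
gripper_width: 31.5
gripper_force: 10.0
```

Emit:
send_rows(deltas=[[[0,0,-0.02],[0,0,0]],[[0,0,-0.04],[0,0,0]],[[0,0,-0.06],[0,0,0]],[[0,0,-0.06],[0,0,0]],[[0,0,-0.06],[0,0,0]],[[0,0,-0.03],[0,0,0]],[[0,0,0],[0,0,0]],[[0,0,0],[0,0,0]],[[0,0,0],[0,0,0]]])

```text
time_s: 35.7
ee_pos: [411.6, 372.7, 153.5]
ee_rot: [-179.9, 0.1, 96.2]
force: [0.3, 0.7, -1.1]
gripper_width: 31.8
gripper_force: 10.0
```

```bash
python3 - <<'E'
from mv import *
s=state();print(s['time_s'],s['ee_pos'],s['ee_rot'],s['gripper_width'],s['gripper_force'],s['force'])
s=plan(495,293.5,s['ee_pos'][2],96.2,step=.05)
E
```

```text
35.7 [411.5727605  372.65474361 153.49991273] [-1.79877589e+02  9.35626577e-02  9.62021017e+01] 31.842037316569023 9.999960158966132 [ 0.25041061  0.67653687 -1.11153102]
to [495.  293.5 153.5  96.2] turn 1 x [-0.0043  0.0033  0.0001] | shift 5 x [-0.0351  0.0298  0.    ]
```

Emit:
send_rows(deltas=[[[-0.02,0.018,0],[0,0,0]],[[-0.035,0.03,0],[0,0,0]],[[-0.035,0.03,0],[0,0,0]],[[-0.035,0.03,0],[0,0,0]],[[-0.03,0.025,0],[0,0,0]],[[-0.018,0.016,0],[0,0,0]],[[0,0,0],[0,0,0]],[[0,0,0],[0,0,0]],[[0,0,0],[0,0,0]]])

```text
time_s: 36.6
ee_pos: [495.1, 295.8, 154.5]
ee_rot: [-180.0, 0.0, 96.2]
force: [-0.7, -0.1, -0.7]
gripper_width: 31.8
gripper_force: 10.0
```

Emit:
send_rows(deltas=[[[0,0,0.04],[0,0,0]],[[0,0,0.06],[0,0,0]],[[0,0,0.06],[0,0,0]],[[0,0,0.05],[0,0,0]],[[0,0,0.02],[0,0,0]],[[0,0,0.01],[0,0,0]],[[0,0,0],[0,0,0]],[[0,0,0],[0,0,0]],[[0,0,0],[0,0,0]],[[0,0,0],[0,0,0]]])

```text
time_s: 37.6
ee_pos: [496.2, 295.6, 35.6]
ee_rot: [179.9, -0.0, 96.2]
force: [-0.1, -0.2, -1.2]
gripper_width: 31.6
gripper_force: 10.0
```

Lower it the remaining 15.5 mm.

Emit:
send_rows(deltas=[[[0,0,0.012],[0,0,0]],[[0,0,0.012],[0,0,0]],[[0,0,0.006],[0,0,0]],[[0,0,0],[0,0,0]],[[0,0,0],[0,0,0]],[[0,0,0],[0,0,0]]])

```text
time_s: 38.2
ee_pos: [495.6, 295.3, 19.5]
ee_rot: [-180.0, 0.0, 96.2]
force: [-0.3, -0.1, -0.4]
gripper_width: 31.4
gripper_force: 10.0
```

Emit:
send_rows(deltas=[[[0,0,0],[0,0,0]],[[0,0,0],[0,0,0]],[[0,0,0],[0,0,0]],[[0,0,0],[0,0,0]],[[0,0,0],[0,0,0]],[[0,0,0],[0,0,0]]], grip=0.2)

```text
time_s: 38.8
ee_pos: [495.7, 295.3, 19.7]
ee_rot: [180.0, 0.0, 96.2]
force: [-0.5, 0.0, 0.1]
gripper_width: 72.5
gripper_force: 0.0
```

Emit:
send_rows(deltas=[[[0,0,-0.02],[0,0,0]],[[0,0,-0.05],[0,0,0]],[[0,0,-0.08],[0,0,0]],[[0,0,-0.08],[0,0,0]],[[0,0,-0.08],[0,0,0]],[[0,0,-0.08],[0,0,0]],[[0,0,-0.05],[0,0,0]],[[0,0,0],[0,0,0]],[[0,0,0],[0,0,0]],[[0,0,0],[0,0,0]]])

```text
time_s: 39.8
ee_pos: [494.9, 294.9, 238.4]
ee_rot: [-179.9, 0.1, 96.2]
force: [-0.4, 0.2, 0.2]
gripper_width: 72.8
gripper_force: 0.0
```

Emit:
send_rows(deltas=[[[-0.08,0,0],[0,0,0]],[[-0.08,0,0],[0,0,0]],[[-0.06,0,0],[0,0,0]],[[0,0,0],[0,0,0]],[[0,0,0],[0,0,0]],[[0,0,0],[0,0,0]]])

```text
time_s: 40.4
ee_pos: [507.3, 186.7, 238.9]
ee_rot: [-179.9, -0.0, 96.2]
force: [-0.1, 0.3, -0.3]
gripper_width: 73.1
gripper_force: 0.0
```

```bash
python3 - <<'E'
from mv import *
from fit import *
s=state();print(s['time_s'],s['ee_pos'],s['ee_rot'],s['gripper_width'])
a=grab_frame('wrist').copy()
P={}
for cam,l in(('wrist','warmer'),('wrist','oil_bottle'),('wrist','specimen_pot')):
  k=cal(cam)
  for r in trace(cam,l)[:1]:
    b=r['bbox']; c=ray(0,[b[0]+b[2]/2,b[1]+b[3]/2],25,k)[0]
    q,c=fit(l,[(k,r['pixels'])],[c[0],c[1],.1],yaw=l=='warmer'); P[l]=q
    print(l,round(r['p'],2),b,q.round(2),c.round(3))
if len(P)>1:
    w=P['warmer'];c,t=np.cos(w[2]),np.sin(w[2]);R=np.array([[c,t],[-t,c]])
    for n,p in(('bottle',P['oil_bottle'][:2]),('jar',(527.3,39.5)),('rack',(546.5,-102))): print(n,R@(np.array(p)-w[:2]))
b=grab_frame('scene'); save('w12.png',np.hstack([cv2.resize(a,(400,300)),cv2.resize(b[90:390,120:520],(400,300))]))
E
```

```text
40.4 [507.27726242 186.69061271 238.92368187] [-1.79916102e+02 -3.85016785e-03  9.62341862e+01] 73.06973979119059
warmer 0.58 [222.8, 131.2, 110.3, 115.4] [5.0812e+02 1.7891e+02 9.0000e-02] 0.068
oil_bottle 0.59 [265.4, 53.4, 30.9, 36.1] [496.14 293.7    0.  ] 0.033
specimen_pot 0.92 [94.0, 65.0, 60.1, 49.8] [349.24 263.35   0.  ] 0.094
bottle [ -1.57726204 115.39540738]
jar [   6.52524886 -140.57386753]
rack [  12.88403536 -283.22889139]
```

View pics/w12.png

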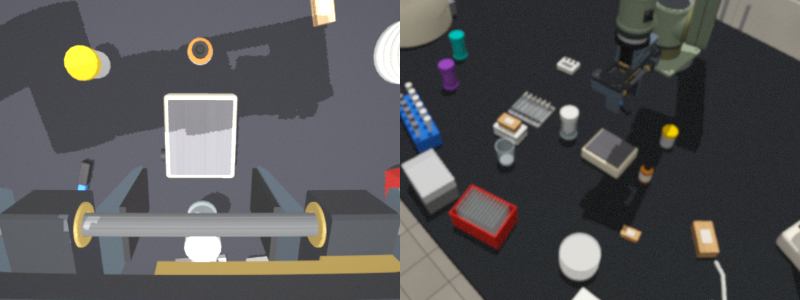

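The view shows the whole layout: jar at (569,122) between warmer and rack, coverslip box stacked behind the rack at (510,127), and bottle at (646,174) by the warmer's far end. Handing in.

```bash
python3 -c "
from workcell import *
print(job_done())"
```

```text
the job is handed in; nothing more can be done
None
```

The bench is set out and the job is handed in; my last camera measurements put all four items within the placement limits, but the hand-in returned no verdict.

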